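# Make up two pipe-fitting kits

### The arm

A 6-joint arm with a two-finger parallel gripper is mounted at the origin on the work surface. World frame = base frame: x ahead of the robot, y to its left, z up, the work surface at z = 0. Lengths are in m, angles in degrees, forces in N, time in s.
With the tool pointing down it reaches from about 0.4 to 0.825 m from the base axis. Payload 7 kg.
Tool frame: the origin (TCP) lies at the very end of the fingers, on their centre line; the grasp point (between the pads) lies 19 mm behind it; z points along the fingers, y is the line along which they close (so a half turn about z gives the same grasp; the last joint's range is limited). The gripper opens to 88 mm and grips with 3 to 60 N. Pads are 19 mm wide; open, the fingers measure 130 mm over their backs; the gripper's body (78 mm by 193 mm) begins 47 mm behind the grasp point.
Start: joints at [-59.295, 20.546, 0.682, 0, -70.136, -16.507], TCP at [0.166, -0.654, 0.227] pointing down, gripper open.
Joint ranges: [-176.03, 176.03], [-82.01, 121.73], [-58.28, 71.71], [-173.87, 95.51], [-174.79, -0.11], [-173.66, 173.66]. Speed limits (degrees/s): [136.94, 136.94, 172.46, 180, 180, 180].

### API

Orientations are given as [roll, pitch, yaw] about the fixed x, y, z axes, in that order (R = Rz(yaw) Ry(pitch) Rx(roll)).
In Python, from plant import ctrl, cams, workorder gives the robot as it stands.
- The arm moves only by the tool play_rows, never from a script. Its argument "motion" is a list of rows, each an object of numbers: "x", "y", "z": the shift along the tool's x, y, z normalised to -1 to 1, where 1 is 0.025 m; "rx", "ry", "rz": the turn, a rotation vector about the tool's x, y, z normalised to -1 to 1, where 1 is 4 degrees. A call has 1 to 20 rows; each row shifts and turns the commanded pose from where the row before left it, along the tool's axes as they then stand; what a row does not reach is not made up. A row lasts 1/8 s, in which the tool goes at most 62.5 mm and 10.7 degrees, less where a joint would pass 70% of its speed; a pose out of reach is approached as far as the arm can. A call with a number of a shift or a turn outside -1 to 1 is refused whole. A call with a gripper value outside its range is refused whole. "fingers" is the opening, from -1 (shut) to 1 (fully open), set as the call begins (left out, the last holds). The fingers move at their own pace and stop on an object; the grip force is fixed at half the most. Time passes only in rows, so rows that do not move let the fingers close. It gives the time, the measured TCP pose, the force, the opening and the grip force at its end, in the units of the state.
- ctrl.get_obs(): the state, without advancing time (a new reading comes with each control period).
- cams.snapshot(name): name is "scene" or "top" or "wrist"; returns the picture (400x640x3 uint8, blue, green, red); there is no depth.
- cams.get_calibration(name): a dict with "vertical_fov" (degrees; the focal length in pixels is half the picture's height over the tangent of half this angle, whatever the lens; pixels are square), "cx", "cy" (the principal point, pixels), "k1" (the pictures are not rectified: a ray, as slopes to the right and down, at radius r is drawn at 1 + k1 r^2 times it, then the intrinsics apply), "position" and "rotation" of the camera in the world. Camera axes: x right, y up, looking along -z (the intrinsics and any distortion apply to the point x, -y, -z); pixel columns grow to the right and rows downward; lengths in m; the calibration is good to about 2 mm. A picture is of the moment at which its call begins: read the wrist's pose just before it. get_calibration takes no time and is no camera call; for the wrist camera it gives the pose at the moment of the call.
- workorder.close_job(): hands the job in; it is judged then, once.
The state is a dict: "clock": time; "joint_pos": joint angles; "qvel": joint speeds; "tau": joint torques, N m; "tool_pos": TCP position; "orientation": TCP orientation; "force": force on the tool from outside, world axes, zero at the start; "moment": the same for the moment, N m; "opening": finger opening in m; "gripper_force": force on a finger pad.
Only numpy, scipy, OpenCV 4.12 (cv2) and the standard library are available. Lean on these libraries where they do the work, as an engineer would, in place of code of your own. Each camera call takes 0.05 s, during which the arm holds its last target. There are 200 camera calls.

### The job

Make up two job kits from the fittings standing on the bench: the red tray gets the red-handled valve, the copper coupling and the black iron tee; the blue tray gets the blue-handled valve and the brass hexagon nipple. In each tray the valve lies, handle up, in the long compartment and every other fitting stands upright in a square compartment of its own, all flat on the tray's floor; set them down, do not drop or throw them. Leave the yellow-handled valve and the grey steel socket where they are.

Things in the scene. Friction and masses are not known exactly. Their poses are not given: they have to be found in the camera images.
- red_tray: Red kit tray, fixed to the bench, 134 x 136 mm (x, y), floor 4 mm thick, walls and dividers 4 mm thick with tops 14 mm above the bench. Origin: centre of its underside, z up. Long compartment 60 x 128 mm (x, y) centred at x +33, y 0 mm; two square ones, 62 x 62 mm, centred at x -32, y +33 and -33 mm. Left or right of the stock; long compartment away from the robot (yaw within 0.35).
- blue_tray: Blue kit tray, fixed to the bench, 134 x 136 mm (x, y), floor 4 mm thick, walls and dividers 4 mm thick with tops 14 mm above the bench. Origin: centre of its underside, z up. Long compartment 60 x 128 mm (x, y) centred at x +33, y 0 mm; two square ones, 62 x 62 mm, centred at x -32, y +33 and -33 mm. Left or right of the stock; long compartment away from the robot (yaw within 0.35).
- red_valve: Ball valve with a RED handle, lying handle up: brass body 70 mm long (x), the middle 36 mm a square block 32 mm wide (y) and 32 high with flat sides: grip it across y. Handle on top along x, 52 x 13 mm, its top 51 mm above the underside. About 240 g. Origin: centre of the underside, z up. Belongs to the red tray.
- blue_valve: Ball valve with a BLUE handle, lying handle up: brass body 70 mm long (x), the middle 36 mm a square block 32 mm wide (y) and 32 high with flat sides: grip it across y. Handle on top along x, 52 x 13 mm, its top 51 mm above the underside. About 240 g. Origin: centre of the underside, z up. Belongs to the blue tray.
- yellow_valve: Ball valve with a YELLOW handle, lying handle up: brass body 70 mm long (x), the middle 36 mm a square block 32 mm wide (y) and 32 high with flat sides: grip it across y. Handle on top along x, 52 x 13 mm, its top 51 mm above the underside. About 240 g. Origin: centre of the underside, z up. Not wanted: it stays where it is.
- copper_coupling: Plain copper pipe coupling, an open round tube 35 mm in diameter and 48 mm high, standing upright, about 90 g. Origin: centre of the underside, z up along the tube. Belongs to the red tray.
- black_tee: Black iron pipe tee standing upright: round run 34 mm in diameter, 54 mm high; side branch 26 to 30 mm in diameter, axis 31 mm above the underside, reaching 32 mm from the run's axis along +x. Grip the run across y. About 170 g. Origin: centre of the run's underside, z up. Any yaw. Belongs to the red tray.
- brass_nipple: Brass hexagon nipple standing upright, 46 mm high: round threaded ends 30 mm in diameter and, between 16 and 30 mm above the underside, a hexagon 36 mm across flats (42 mm across corners), one pair of flats facing +y and -y. About 130 g. Origin: centre of the underside, z up. Belongs to the blue tray.
- steel_socket: Short thick-walled socket of bare grey steel, a round tube 40 mm in diameter, 36 mm high, standing upright. Origin: centre of the underside. Not wanted: it stays where it is.

How it is judged:
By the outcome, as a careful person would: the job done as asked, in the order asked, and still so for the second after the job is handed in, with the robot touching nothing.
It also fails if it takes over 112 s, if anything falls off the work surface, if the arm or the gripper's body presses on something with over 40 N, if the wrist force passes 120 N, or if a joint passes its speed limit or range.

## Working session

There is one attempt and no reset: what is moved stays moved. The work goes in short steps, Python scripts to look and compute and a tool call to move; the robot and the scene stay as the last step left them, time stands still between calls to the robot, and variables do not carry over. Pictures are saved under pics/ and viewed, at most 14 in all, crops included, and the job is handed in when it is done.

Besides the shell and the picture viewer there is one more tool, called after "Emit:" in YAML: its name, and indented under it one key for each argument. play_rows: Moves the arm, as the interface text tells. Its arguments: {"type":"object","properties":{"motion":{"type":"array"},"fingers":{"type":"number"}},"required":["motion"]}

```bash
ls; mkdir -p pics; python3 - <<'E'
from plant import ctrl,cams,workorder
import cv2
print(ctrl.get_obs())
for n in("top","scene"):
    im=cams.snapshot(n); cv2.imwrite(f"pics/{n}0.png",im); print(n,cams.get_calibration(n))
E
```

```text
pics
{'clock': 0.0, 'joint_pos': array([-5.92946057e+01,  2.05930081e+01,  6.34358375e-01, -2.04950111e-02,
       -7.01342893e+01, -1.65071730e+01]), 'qvel': array([ 0.00994627, -0.09323538, -0.13630393,  0.04764135,  0.00692002,
       -0.05026904]), 'tau': array([ 8.83466837e-04, -5.82719493e+01,  2.93070316e+01,  6.99725166e+00,
        7.11611530e-03, -1.54100935e-04]), 'tool_pos': array([ 0.16542877, -0.65392391,  0.22560818]), 'orientation': array([ 1.79905417e+02, -7.93748724e-03, -1.65808752e+02]), 'force': array([-0.84048147, -1.12845769,  0.7231358 ]), 'moment': array([-0.02522267, -0.00064403,  0.00200817]), 'gripper_force': 0.0, 'opening': 0.087566592064453}
top {'vertical_fov': 55.818483306500745, 'cx': 318.8052927360613, 'cy': 193.86032845808495, 'k1': -0.0511993286158078, 'position': array([ 0.47139506, -0.01508768,  0.95610651]), 'rotation': array([  5.27248686,   0.21268174, -90.8689793 ])}
scene {'vertical_fov': 46.96033200115198, 'cx': 323.68715210864025, 'cy': 198.1418805103376, 'k1': -0.03379949754530376, 'position': array([ 1.10246999, -0.65415802,  0.60741488]), 'rotation': array([56.88461543,  1.42993715, 39.47782197])}
```

View pics/top0.png

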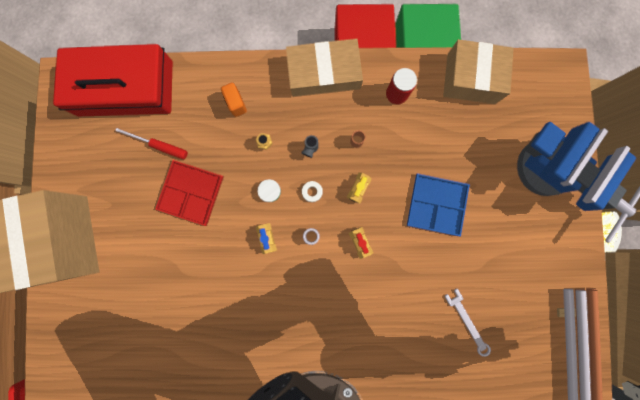

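View pics/scene0.png

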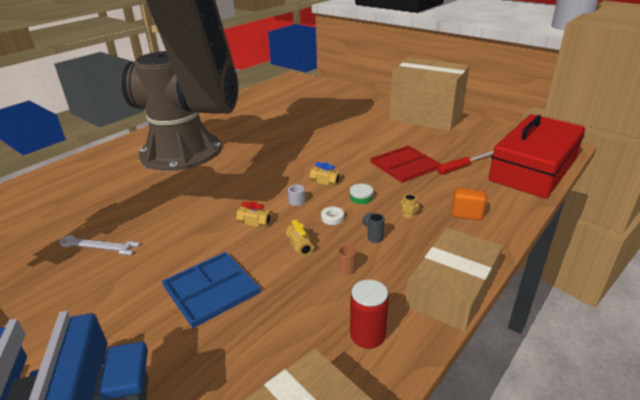

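The top view shows, in pixels: nipple (263,141), tee (311,147), copper (357,138), yellow valve (360,187), blue valve (266,239), socket (311,236), red valve (361,242), red tray (190,193), blue tray (438,205). The scene view has red valve (254,213), blue valve (324,174), copper (347,261), tee (375,227), nipple (409,206), blue tray (211,288) and red tray (405,163).

```bash
cat >h.py <<'E'
import numpy as np, cv2
from scipy.spatial.transform import Rotation as Ro
from plant import ctrl,cams,workorder
def cal(n): return cams.get_calibration(n)
def KD(c):
    f=200/np.tan(np.radians(c["vertical_fov"]/2))
    return np.array([[f,0,c["cx"]],[0,f,c["cy"]],[0,0,1]]),np.array([c["k1"],0,0,0.])
def rot(c): return Ro.from_euler("xyz",c["rotation"],degrees=True).as_matrix()
def rays(c,px):
    K,D=KD(c); p=cv2.undistortPoints(np.float64(px).reshape(-1,1,2),K,D).reshape(-1,2)
    d=np.c_[p[:,0],-p[:,1],-np.ones(len(p))]; return d@rot(c).T
def plane(c,px,z):
    d=rays(c,px); o=np.array(c["position"]); return o+d*((z-o[2])/d[:,2])[:,None]
def tri(c1,p1,c2,p2):
    A=np.zeros((3,3));b=np.zeros(3)
    for c,p in((c1,p1),(c2,p2)):
        d=rays(c,[p])[0]; d/=np.linalg.norm(d); M=np.eye(3)-np.outer(d,d); A+=M; b+=M@c["position"]
    return np.linalg.solve(A,b)
def proj(c,P):
    q=(np.atleast_2d(P)-c["position"])@rot(c); K,D=KD(c)
    return cv2.projectPoints(q*[1,-1,-1],np.zeros(3),np.zeros(3),K,D)[0].reshape(-1,2)
def mask(im,col):
    h=cv2.cvtColor(im,cv2.COLOR_BGR2HSV); H,S,V=cv2.split(h)
    return (dict(red=((H<4)|(H>174))&(S>175)&(V>60),blue=(H>100)&(H<125)&(S>120)&(V>50),
      yellow=(H>22)&(H<34)&(S>150)&(V>120))[col]*255).astype(np.uint8)
def blobs(m,amin=15):
    cs,_=cv2.findContours(m,cv2.RETR_EXTERNAL,cv2.CHAIN_APPROX_NONE)
    return [c for c in cs if cv2.contourArea(c)>=amin]
def cen(c): M=cv2.moments(c); return np.array([M["m10"],M["m01"]])/M["m00"]
E
python3 - <<'E'
from h import *
np.set_printoptions(precision=3,suppress=True)
T,S=cal("top"),cal("scene")
it,is_=cv2.imread("pics/top0.png"),cv2.imread("pics/scene0.png")
for col in("red","blue"):
    for nm,im in(("top",it),("scene",is_)):
        for c in blobs(mask(im,col),15):
            x,y=cen(c)
            if 130<x<490 and 120<y<330: print(col,nm,(x,y),cv2.contourArea(c),cv2.minAreaRect(c))
for n,a,b in(("redv",(362,240),(254,206)),("bluev",(266,238),(324,166)),("cop",(358,136),(347,251)),("tee",(311,141),(376,216)),("nip",(263,138),(409,199))):
    print(n,tri(T,a,S,b))
big=cv2.resize(it[110:270,150:480],None,fx=2.4,fy=2.4,interpolation=cv2.INTER_CUBIC); cv2.imwrite("pics/topc.png",big)
print(cal("wrist"))
E
```

```text
red top (np.float64(361.9832134292566), np.float64(242.93764988009588)) 69.5 ((362.0, 243.00001525878906), (19.50396156311035, 6.1479878425598145), 57.9946174621582)
red top (np.float64(188.8515678573655), np.float64(192.57128607942147)) 2673.5 ((188.70001220703125, 192.40000915527344), (53.44248962402344, 52.177581787109375), 18.434947967529297)
red top (np.float64(167.72405797101447), np.float64(148.36057971014492)) 287.5 ((167.54107666015625, 148.39041137695312), (39.20878601074219, 8.778085708618164), 20.556045532226562)
red scene (np.float64(367.9480099502487), np.float64(324.2512437810945)) 1340.0 ((367.8569641113281, 322.57537841796875), (36.499271392822266, 49.201908111572266), 3.1798300743103027)
red scene (np.float64(252.33769063180827), np.float64(205.12636165577342)) 76.5 ((252.0, 205.0), (6.0, 20.0), 90.0)
red scene (np.float64(411.9715762273902), np.float64(163.60239018087856)) 1548.0 ((419.9682312011719, 160.34881591796875), (33.42519760131836, 96.10388946533203), 78.11134338378906)
blue top (np.float64(263.9430894308943), np.float64(238.48983739837396)) 82.0 ((263.945
[... 209 characters left out ...]
), (54.520286560058594, 52.363006591796875), 11.309932708740234)
blue scene (np.float64(209.98053527980534), np.float64(288.2728102189781)) 3836.0 ((211.0647735595703, 286.12188720703125), (54.97395324707031, 83.01287841796875), 62.02052688598633)
blue scene (np.float64(324.50847457627117), np.float64(165.55084745762713)) 59.0 ((324.5, 165.5), (5.0, 17.0), 90.0)
redv [ 0.443 -0.115  0.046]
bluev [0.451 0.115 0.046]
cop [ 0.696 -0.112  0.045]
tee [0.683 0.004 0.056]
nip [0.695 0.121 0.042]
{'vertical_fov': 60.640561006052735, 'cx': 318.258703688788, 'cy': 203.1161461118238, 'k1': 0.011007688325863461, 'position': array([ 0.085, -0.674,  0.384]), 'rotation': array([-17.574,  -0.055, 104.219])}
```

View pics/topc.png

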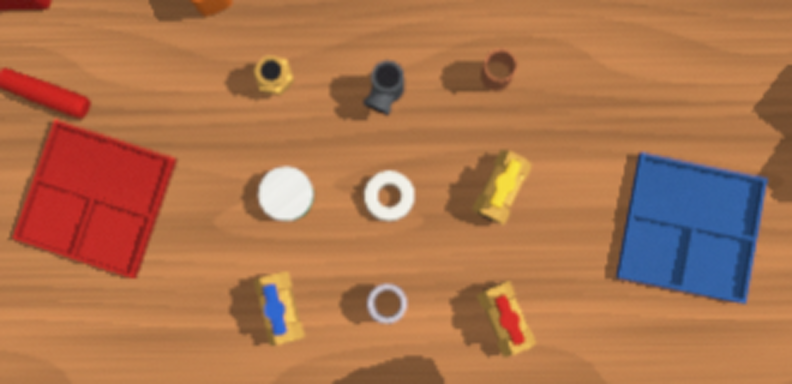

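The crop shows all seven fittings standing clear. The tee's branch points down-left towards the robot, and both trays have the long compartment away from the robot with slight yaw.

```bash
cat >>h.py <<'E'
def rect(c,px,z):
    P=plane(c,px,z)[:,:2]; (x,y),(w,h),a=cv2.minAreaRect(np.float32(P*1000))
    if w<h: a+=90; w,h=h,w
    return x,y,w,h,(a+90)%180-90   # mm, angle of long side
def goto(x,y,z=None,yaw=None,cur=None):
    """totals in move units from commanded pose cur=(x,y,z,yaw)"""
    X,Y,Z,W=cur; w=np.radians(W); d=np.array([x-X,y-Y])/.025
    print("x %.2f y %.2f z %.2f rz %.2f"%(d@[np.cos(w),np.sin(w)],d@[np.sin(w),-np.cos(w)],-(z-Z)/.025,-(yaw-W)/4))
E
python3 - <<'E'
from h import *
np.set_printoptions(precision=3,suppress=True)
T=cal("top"); it=cv2.imread("pics/top0.png")
for col in("red","blue"):
    for c in blobs(mask(it,col),15):
        x,y=cen(c)
        if 180<x<490 and 150<y<330:
            px=c.reshape(-1,2); big=cv2.contourArea(c)>500
            print(col,big,rect(T,px,.007 if big else .051), "cen", plane(T,[cen(c)],.007 if big else .051))
h=cv2.cvtColor(it,cv2.COLOR_BGR2HSV)
for v in (190,215): pass
# tee: run top vs branch end, pixels from crop
print(plane(T,[[150+388/2.4,110+75/2.4]],.054),plane(T,[[150+379/2.4,110+103/2.4]],.040))
E
```

```text
red False (435.8971862792969, -114.04598236083984, 46.08845520019531, 14.677525520324707, 30.890213012695312) cen [[ 0.436 -0.114  0.051]]
red True (568.2650756835938, 317.9835205078125, 138.27024841308594, 132.40853881835938, 71.27362060546875) cen [[0.567 0.318 0.007]]
blue False (450.035888671875, 119.55972290039062, 46.582923889160156, 15.315164566040039, 6.22354793548584) cen [[0.45  0.12  0.051]]
blue True (527.3092651367188, -313.8099670410156, 136.61883544921875, 133.1208953857422, 77.46141052246094) cen [[ 0.527 -0.314  0.007]]
[[0.683 0.002 0.054]] [[0.658 0.012 0.04 ]]
```

```bash
python3 - <<'E'
from h import *
goto(.436,-.114,.2,-149,(.166,-.654,.227,-165.8))
goto(.527,-.25,.25,-149,(.166,-.654,.227,-165.8))
E
```

```text
x -15.77 y 18.29 z 1.08 rz -4.20
x -17.96 y 12.12 z -0.92 rz -4.20
```

Emit:
play_rows:
  motion:
    - {"x":-0.79,"y":0.91,"z":0.05}
    - {"x":-0.79,"y":0.91,"z":0.05}
    - {"x":-0.79,"y":0.91,"z":0.05}
    - {"x":-0.79,"y":0.91,"z":0.05}
    - {"x":-0.79,"y":0.91,"z":0.05}
    - {"x":-0.79,"y":0.91,"z":0.05}
    - {"x":-0.79,"y":0.91,"z":0.05}
    - {"x":-0.79,"y":0.91,"z":0.05}
    - {"x":-0.79,"y":0.91,"z":0.05}
    - {"x":-0.79,"y":0.91,"z":0.05}
    - {"x":-0.79,"y":0.91,"z":0.05}
    - {"x":-0.79,"y":0.91,"z":0.05}
    - {"x":-0.79,"y":0.91,"z":0.05}
    - {"x":-0.79,"y":0.91,"z":0.05}
    - {"x":-0.79,"y":0.91,"z":0.05}
    - {"x":-0.79,"y":0.91,"z":0.05}
    - {"x":-0.79,"y":0.91,"z":0.05}
    - {"x":-0.79,"y":0.91,"z":0.05}
    - {"x":-0.79,"y":0.91,"z":0.05}
    - {"x":-0.79,"y":0.91,"z":0.05}

```text
$.motion[0]: bad value
```

Emit:
play_rows:
  motion:
    - {"rz":-1}
    - {"rz":-1}
    - {"rz":-1}
    - {"rz":-1}
    - {}
    - {}
  fingers: 0.4

```text
$.motion[0]: bad value
```

```bash
python3 - <<'E'
from h import *
np.set_printoptions(precision=4,suppress=True)
o=ctrl.get_obs(); print(o["clock"],o["tool_pos"],o["orientation"],o["opening"])
c=cal("wrist"); im=cams.snapshot("wrist"); cv2.imwrite("pics/w1.png",im)
print(c["position"],c["rotation"])
for b in blobs(mask(im,"red"),40): print(cen(b),cv2.contourArea(b),rect(c,b.reshape(-1,2),.051))
E
```

```text
0.1 [ 0.1654 -0.6539  0.2257] [ 179.9147   -0.0075 -165.8066] 0.08761442652273596
[ 0.0853 -0.6742  0.384 ] [-17.5742  -0.0553 104.2186]
```

View pics/w1.png

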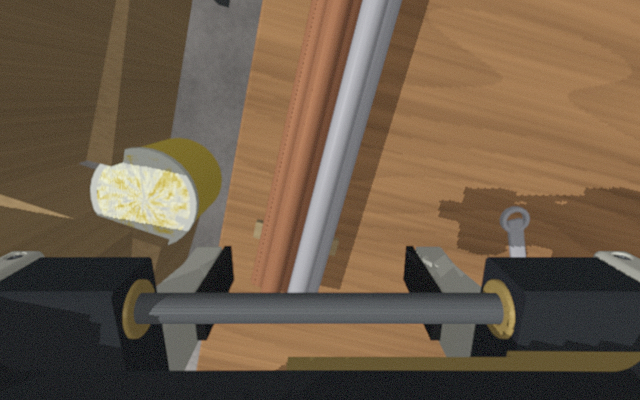

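The picture shows the bench edge with pipes; the fingers fill the lower part (rows over 240), so things to look at should lie ahead in tool +x. The rows were refused, so I'll give all six numbers.

Emit:
play_rows:
  motion:
    - {"x":-0.79,"y":0.91,"z":0.05,"rx":0,"ry":0,"rz":0}
    - {"x":-0.79,"y":0.91,"z":0.05,"rx":0,"ry":0,"rz":0}
    - {"x":-0.79,"y":0.91,"z":0.05,"rx":0,"ry":0,"rz":0}
    - {"x":-0.79,"y":0.91,"z":0.05,"rx":0,"ry":0,"rz":0}
    - {"x":-0.79,"y":0.91,"z":0.05,"rx":0,"ry":0,"rz":0}
    - {"x":-0.79,"y":0.91,"z":0.05,"rx":0,"ry":0,"rz":0}
    - {"x":-0.79,"y":0.91,"z":0.05,"rx":0,"ry":0,"rz":0}
    - {"x":-0.79,"y":0.91,"z":0.05,"rx":0,"ry":0,"rz":0}
    - {"x":-0.79,"y":0.91,"z":0.05,"rx":0,"ry":0,"rz":0}
    - {"x":-0.79,"y":0.91,"z":0.05,"rx":0,"ry":0,"rz":0}
    - {"x":-0.79,"y":0.91,"z":0.05,"rx":0,"ry":0,"rz":0}
    - {"x":-0.79,"y":0.91,"z":0.05,"rx":0,"ry":0,"rz":0}
    - {"x":-0.79,"y":0.91,"z":0.05,"rx":0,"ry":0,"rz":0}
    - {"x":-0.79,"y":0.91,"z":0.05,"rx":0,"ry":0,"rz":0}
    - {"x":-0.79,"y":0.91,"z":0.05,"rx":0,"ry":0,"rz":0}
    - {"x":-0.79,"y":0.91,"z":0.05,"rx":0,"ry":0,"rz":0}
    - {"x":-0.79,"y":0.91,"z":0.05,"rx":0,"ry":0,"rz":0}
    - {"x":-0.79,"y":0.91,"z":0.05,"rx":0,"ry":0,"rz":0}
    - {"x":-0.79,"y":0.91,"z":0.05,"rx":0,"ry":0,"rz":0}
    - {"x":-0.79,"y":0.91,"z":0.05,"rx":0,"ry":0,"rz":0}

```text
clock: 2.65
tool_pos: [0.4371, -0.1154, 0.2015]
orientation: [180.0, -0.0, -165.8]
force: [0.1, -0.6, -0.7]
opening: 0.0874
gripper_force: 0.0
```

Emit:
play_rows:
  motion:
    - {"x":0,"y":0,"z":0,"rx":0,"ry":0,"rz":-1}
    - {"x":0,"y":0,"z":0,"rx":0,"ry":0,"rz":-1}
    - {"x":0,"y":0,"z":0,"rx":0,"ry":0,"rz":-1}
    - {"x":0,"y":0,"z":0,"rx":0,"ry":0,"rz":-1}
    - {"x":0,"y":0,"z":0,"rx":0,"ry":0,"rz":0}
    - {"x":0,"y":0,"z":0,"rx":0,"ry":0,"rz":0}
  fingers: 0.4

```text
clock: 3.4
tool_pos: [0.4368, -0.1164, 0.2015]
orientation: [180.0, -0.0, -149.9]
force: [0.0, -0.5, 0.1]
opening: 0.0614
gripper_force: 0.0
```

```bash
python3 - <<'E'
from h import *
np.set_printoptions(precision=4,suppress=True)
o=ctrl.get_obs(); print(o["clock"],o["tool_pos"],o["orientation"],o["opening"],o["force"])
c=cal("wrist"); im=cams.snapshot("wrist"); cv2.imwrite("pics/w2.png",im)
print(c["position"],c["rotation"])
for b in blobs(mask(im,"red"),40): print(cen(b),cv2.contourArea(b),rect(c,b.reshape(-1,2),.051))
E
```

```text
3.4 [ 0.4368 -0.1164  0.2015] [ 179.995    -0.0043 -149.8915] 0.06135423239182584 [ 0.0303 -0.4593  0.0677]
[ 0.3651 -0.1574  0.3598] [-17.5678   0.0382 120.1352]
[321.2107 185.7849] 634.5 (434.12286376953125, -114.67762756347656, 49.08305358886719, 16.842998504638672, 30.730411529541016)
```

View pics/w2.png

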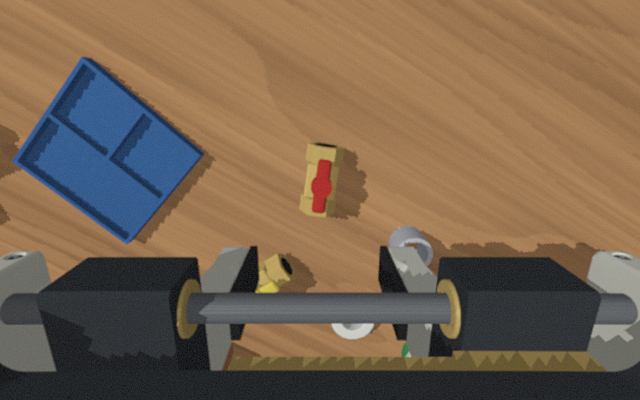

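The picture shows the red valve at (321,186) near the TCP, slanted about 9° from the tool axis, the blue tray at (108,150), and the socket at (411,246).

```bash
cat >>h.py <<'E'
def pca(c,b,z,shape=(400,640)):
    m=np.zeros(shape,np.uint8); cv2.drawContours(m,[b],-1,255,-1)
    P=plane(c,np.argwhere(m)[:,::-1],z)[:,:2]*1000
    mu,ev,w=cv2.PCACompute2(np.float64(P),None); a=np.degrees(np.arctan2(ev[0,1],ev[0,0]))
    return mu[0].round(1),((a+90)%180-90).round(1),np.sqrt(w.ravel()).round(1)
E
python3 - <<'E'
from h import *
im=cv2.imread("pics/w2.png"); 
import json
c=cal("wrist"); T=cal("top"); it=cv2.imread("pics/top0.png"); S=cal("scene")
for b in blobs(mask(im,"red"),40):
    print("redW",pca(c,b,.051)); print("tri with scene",tri(c,cen(b),S,(252.3,205.1)),"with top",tri(c,cen(b),T,(362,242.9)))
for b in blobs(mask(im,"blue"),400):
    r=rect(c,b.reshape(-1,2),.014); print("blue tray",r, rect(c,b.reshape(-1,2),.007))
for col in("red","blue"):
  for b in blobs(mask(it,col),15):
    x,y=cen(b)
    if 180<x<490 and 150<y<330: print(col,pca(T,b,.051 if cv2.contourArea(b)<500 else .007))
H=cv2.cvtColor(im,cv2.COLOR_BGR2HSV); m=cv2.inRange(H,(16,100,110),(32,255,255))|mask(im,"red")
m=cv2.morphologyEx(m,cv2.MORPH_CLOSE,np.ones((5,5)))
for b in blobs(m,500):
    if 250<cen(b)[0]<400 and cen(b)[1]<230: print("body",cen(b),cv2.contourArea(b),pca(c,b,.032))
print(H[150,310],H[120,310])
E
```

```text
redW (array([ 433.9, -114.6]), np.float64(22.4), array([13.2,  3.9]))
tri with scene [ 0.43520601 -0.11377882  0.04444269] with top [ 0.4354721  -0.1142657   0.04524237]
blue tray (524.8543090820312, -311.718994140625, 137.47164916992188, 136.4278106689453, -12.662353515625) (528.0869140625, -314.842041015625, 140.25430297851562, 139.18934631347656, -12.662330627441406)
red (array([ 436.1, -114. ]), np.float64(22.8), array([12.6,  3.4]))
red (array([567.6, 317.8]), np.float64(69.6), array([39.8, 38.3]))
blue (array([449.9, 119.6]), np.float64(14.2), array([13.1,  3.8]))
blue (array([ 526.7, -313.7]), np.float64(80.0), array([39.5, 38.2]))
body [363.64423484 118.65101239] 125684.5 (array([ 366.3, -107.1]), np.float64(-65.2), array([149.8,  68. ]))
[ 21 123 184] [ 15 125 165]
```

Emit:
play_rows:
  motion:
    - {"x":0,"y":0,"z":0,"rx":0,"ry":0,"rz":0.97}
    - {"x":0,"y":0,"z":0,"rx":0,"ry":0,"rz":0.97}
    - {"x":0.05,"y":0.11,"z":0.9,"rx":0,"ry":0,"rz":0}
    - {"x":0,"y":0,"z":0.9,"rx":0,"ry":0,"rz":0}
    - {"x":0,"y":0,"z":0.9,"rx":0,"ry":0,"rz":0}
    - {"x":0,"y":0,"z":0.9,"rx":0,"ry":0,"rz":0}
    - {"x":0,"y":0,"z":0.9,"rx":0,"ry":0,"rz":0}
    - {"x":0,"y":0,"z":0.9,"rx":0,"ry":0,"rz":0}
    - {"x":0,"y":0,"z":0.9,"rx":0,"ry":0,"rz":0}
    - {"x":0,"y":0,"z":0.6,"rx":0,"ry":0,"rz":0}
    - {"x":0,"y":0,"z":0.4,"rx":0,"ry":0,"rz":0}
    - {"x":0,"y":0,"z":0.25,"rx":0,"ry":0,"rz":0}
    - {"x":0,"y":0,"z":0,"rx":0,"ry":0,"rz":0}

```text
clock: 5.08
tool_pos: [0.4346, -0.1143, 0.0127]
orientation: [180.0, -0.0, -157.6]
force: [1.2, 0.0, -0.5]
opening: 0.0613
gripper_force: 0.0
```

Emit:
play_rows:
  motion:
    - {"x":0,"y":0,"z":0,"rx":0,"ry":0,"rz":0}
    - {"x":0,"y":0,"z":0,"rx":0,"ry":0,"rz":0}
    - {"x":0,"y":0,"z":0,"rx":0,"ry":0,"rz":0}
    - {"x":0,"y":0,"z":0,"rx":0,"ry":0,"rz":0}
    - {"x":0,"y":0,"z":0,"rx":0,"ry":0,"rz":0}
  fingers: -1

```text
clock: 5.7
tool_pos: [0.4348, -0.1143, 0.013]
orientation: [-180.0, 0.0, -157.6]
force: [-1.4, 0.4, 3.9]
opening: 0.0318
gripper_force: 30.0
```

Emit:
play_rows:
  motion:
    - {"x":0,"y":0,"z":-0.6,"rx":0,"ry":0,"rz":0}
    - {"x":0,"y":0,"z":-0.6,"rx":0,"ry":0,"rz":-0.94}
    - {"x":0,"y":0,"z":-0.6,"rx":0,"ry":0,"rz":-0.94}
    - {"x":0,"y":0,"z":-0.6,"rx":0,"ry":0,"rz":-0.94}
    - {"x":0,"y":0,"z":-0.6,"rx":0,"ry":0,"rz":-0.94}
    - {"x":0,"y":0,"z":-0.6,"rx":0,"ry":0,"rz":-0.94}
    - {"x":0,"y":0,"z":-0.6,"rx":0,"ry":0,"rz":-0.94}
    - {"x":0,"y":0,"z":-0.6,"rx":0,"ry":0,"rz":-0.94}
    - {"x":0,"y":0,"z":-0.6,"rx":0,"ry":0,"rz":-0.94}
    - {"x":0,"y":0,"z":-0.6,"rx":0,"ry":0,"rz":-0.94}
    - {"x":0,"y":0,"z":-0.6,"rx":0,"ry":0,"rz":-0.94}
    - {"x":0,"y":0,"z":-0.6,"rx":0,"ry":0,"rz":-0.94}
    - {"x":0,"y":0,"z":-0.6,"rx":0,"ry":0,"rz":-0.94}
    - {"x":0,"y":0,"z":-0.6,"rx":0,"ry":0,"rz":-0.94}

```text
clock: 7.45
tool_pos: [0.4339, -0.1142, 0.2225]
orientation: [179.9, -0.0, -108.6]
force: [-0.1, -0.4, -2.3]
opening: 0.0315
gripper_force: 30.0
```

Emit:
play_rows:
  motion:
    - {"x":-1,"y":0,"z":0,"rx":0,"ry":0,"rz":0}
    - {"x":-1,"y":0,"z":0,"rx":0,"ry":0,"rz":0}
    - {"x":-1,"y":0,"z":0,"rx":0,"ry":0,"rz":0}
    - {"x":-1,"y":0,"z":0,"rx":0,"ry":0,"rz":0}
    - {"x":-1,"y":0,"z":0,"rx":0,"ry":0,"rz":0}
    - {"x":-1,"y":0,"z":0,"rx":0,"ry":0,"rz":0}
    - {"x":-1,"y":0,"z":0,"rx":0,"ry":0,"rz":0}
    - {"x":-1,"y":0,"z":0,"rx":0,"ry":0,"rz":0}
    - {"x":-1,"y":0,"z":0,"rx":0,"ry":0,"rz":0}
    - {"x":-1,"y":0,"z":0,"rx":0,"ry":0,"rz":0}
    - {"x":-1,"y":0,"z":0,"rx":0,"ry":0,"rz":0}
    - {"x":-1,"y":0,"z":0,"rx":0,"ry":0,"rz":0}
    - {"x":-1,"y":0,"z":0,"rx":0,"ry":0,"rz":0}
    - {"x":-1,"y":0,"z":0,"rx":0,"ry":0,"rz":0}
    - {"x":-1,"y":0,"z":0,"rx":0,"ry":0,"rz":0}
    - {"x":-1,"y":0,"z":0,"rx":0,"ry":0,"rz":0}
    - {"x":-1,"y":0,"z":0,"rx":0,"ry":0,"rz":0}
    - {"x":-1,"y":0,"z":0,"rx":0,"ry":0,"rz":0}
    - {"x":-1,"y":0,"z":0,"rx":0,"ry":0,"rz":0}
    - {"x":0,"y":0,"z":0,"rx":0,"ry":0,"rz":0}

```text
clock: 9.95
tool_pos: [0.5872, 0.3378, 0.2218]
orientation: [180.0, -0.0, -108.6]
force: [-0.2, -1.1, -2.7]
opening: 0.0318
gripper_force: 30.0
```

```bash
python3 - <<'E'
from h import *
np.set_printoptions(precision=4,suppress=True)
o=ctrl.get_obs(); print(o["clock"],o["tool_pos"],o["orientation"],o["opening"],o["force"])
c=cal("wrist"); im=cams.snapshot("wrist"); cv2.imwrite("pics/w3.png",im)
print(c["position"],c["rotation"])
for b in blobs(mask(im,"red"),200): print(cen(b),cv2.contourArea(b),[rect(c,b.reshape(-1,2),z) for z in(.007,.014)])
print(proj(c,[(.5679,.3179,.014),(.602,.3064,.004)]))
E
```

```text
9.95 [0.5872 0.3378 0.2218] [ 179.9776   -0.0416 -108.6189] 0.031782448921602806 [-0.2123 -1.0842 -2.7412]
[0.5603 0.2603 0.3801] [-17.4935   0.0396 161.4064]
[ 89.9626 347.2211] 1832.5 [(944.8868408203125, 465.2686767578125, 71.299072265625, 54.858299255371094, 71.24127197265625), (937.6732177734375, 461.42431640625, 69.96149444580078, 53.82920455932617, 71.24120330810547)]
[318.4337 339.4368] 800.5 [(657.8167114257812, 549.0439453125, 48.682594299316406, 36.02777099609375, 72.08051300048828), (655.98828125, 543.6279907226562, 47.769386291503906, 35.35185241699219, 72.08067321777344)]
[ 95.7594 280.802 ] 684.5 [(885.0482177734375, 381.0481872558594, 105.47406768798828, 18.745084762573242, 0.6413865685462952), (878.95703125, 378.7835998535156, 103.49544525146484, 18.3934326171875, 0.6416774392127991)]
[318.4787 269.3811] 1381.5 [(624.43359375, 450.88836669921875, 62.37120056152344, 50.97256088256836, 71.42424011230469), (623.2313842773438, 447.31378173828125, 61.20114517211914, 50.01639175415039, 71.42420959472656)]
[249.5309 217.6222] 1267.0 [(681.06591796875, 367.9144592285156, 88.71189880371094, 24.080181121826172, 68.48445892333984), (678.8013305664062, 365.89630126953125, 87.04772186279297, 23.628454208374023, 68.48448181152344)]
[330.2814 140.6152] 13902.0 [(567.563720703125, 318.54296875, 136.915771484375, 135.52316284179688, 71.40496826171875), (567.4285278320312, 317.4511413574219, 134.34754943847656, 132.98062133789062, 71.40469360351562)]
[[328.9511 151.079 ]
 [295.9348 149.6332]]
```

View pics/w3.png

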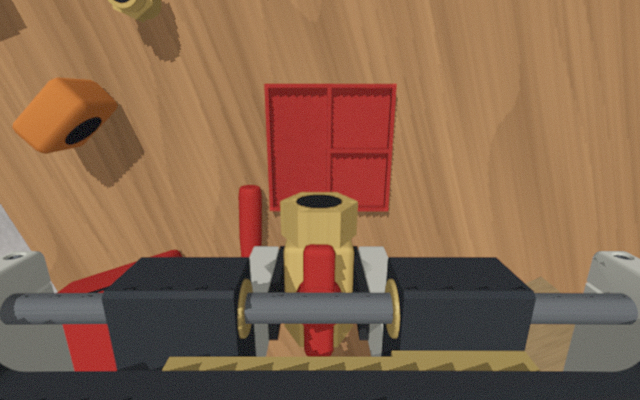

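The red tray lies at (330,145) in the picture, square to the tool; the valve is held straight at (318,270). Tray pose confirmed.

Emit:
play_rows:
  motion:
    - {"x":0.5,"y":-0.48,"z":0.2,"rx":0,"ry":0,"rz":0}
    - {"x":0.5,"y":-0.48,"z":0.8,"rx":0,"ry":0,"rz":0}
    - {"x":0,"y":0,"z":0.9,"rx":0,"ry":0,"rz":0}
    - {"x":0,"y":0,"z":0.9,"rx":0,"ry":0,"rz":0}
    - {"x":0,"y":0,"z":0.9,"rx":0,"ry":0,"rz":0}
    - {"x":0,"y":0,"z":0.9,"rx":0,"ry":0,"rz":0}
    - {"x":0,"y":0,"z":0.9,"rx":0,"ry":0,"rz":0}
    - {"x":0,"y":0,"z":0.9,"rx":0,"ry":0,"rz":0}
    - {"x":0,"y":0,"z":0.9,"rx":0,"ry":0,"rz":0}
    - {"x":0,"y":0,"z":0.5,"rx":0,"ry":0,"rz":0}
    - {"x":0,"y":0,"z":0.3,"rx":0,"ry":0,"rz":0}
    - {"x":0,"y":0,"z":0,"rx":0,"ry":0,"rz":0}
    - {"x":0,"y":0,"z":0,"rx":0,"ry":0,"rz":0}

```text
clock: 11.62
tool_pos: [0.6021, 0.3046, 0.0212]
orientation: [-180.0, 0.1, -108.7]
force: [0.3, 0.9, -2.3]
opening: 0.0319
gripper_force: 30.0
```

Emit:
play_rows:
  motion:
    - {"x":0,"y":0,"z":0.07,"rx":0,"ry":0,"rz":0}
    - {"x":0,"y":0,"z":0.05,"rx":0,"ry":0,"rz":0}
    - {"x":0,"y":0,"z":0.04,"rx":0,"ry":0,"rz":0}
    - {"x":0,"y":0,"z":0,"rx":0,"ry":0,"rz":0}

```text
clock: 12.12
tool_pos: [0.6016, 0.3044, 0.0171]
orientation: [-180.0, 0.0, -108.7]
force: [-3.9, -1.4, 5.5]
opening: 0.032
gripper_force: 30.0
```

Emit:
play_rows:
  motion:
    - {"x":0,"y":0,"z":0,"rx":0,"ry":0,"rz":0}
    - {"x":0,"y":0,"z":0,"rx":0,"ry":0,"rz":0}
    - {"x":0,"y":0,"z":0,"rx":0,"ry":0,"rz":0}
    - {"x":0,"y":0,"z":-0.3,"rx":0,"ry":0,"rz":0}
    - {"x":0,"y":0,"z":-0.9,"rx":0,"ry":0,"rz":0}
    - {"x":0,"y":0,"z":-1,"rx":0,"ry":0,"rz":0}
    - {"x":0,"y":0,"z":-1,"rx":0,"ry":0,"rz":0}
    - {"x":0,"y":0,"z":-1,"rx":0,"ry":0,"rz":0}
    - {"x":0,"y":0,"z":-1,"rx":0,"ry":0,"rz":0}
    - {"x":0,"y":0,"z":-1,"rx":0,"ry":0,"rz":0}
    - {"x":0,"y":0,"z":-1,"rx":0,"ry":0,"rz":0}
  fingers: 0.0

```text
clock: 13.5
tool_pos: [0.6015, 0.3042, 0.1978]
orientation: [-180.0, 0.0, -108.7]
force: [1.3, 0.7, -0.5]
opening: 0.0437
gripper_force: 0.0
```

Emit:
play_rows:
  motion:
    - {"x":0.97,"y":-0.59,"z":0,"rx":0,"ry":0,"rz":0}
    - {"x":0.97,"y":-0.59,"z":0,"rx":0,"ry":0,"rz":0}
    - {"x":0.97,"y":-0.59,"z":0,"rx":0,"ry":0,"rz":0}
    - {"x":0.97,"y":-0.59,"z":0,"rx":0,"ry":0,"rz":0}
    - {"x":0.97,"y":-0.59,"z":0,"rx":0,"ry":0,"rz":0}
    - {"x":0.97,"y":-0.59,"z":0,"rx":0,"ry":0,"rz":0}
    - {"x":0.97,"y":-0.59,"z":0,"rx":0,"ry":0,"rz":0}
    - {"x":0.97,"y":-0.59,"z":0,"rx":0,"ry":0,"rz":0}
    - {"x":0.97,"y":-0.59,"z":0,"rx":0,"ry":0,"rz":0}
    - {"x":0.97,"y":-0.59,"z":0,"rx":0,"ry":0,"rz":0}
    - {"x":0.97,"y":-0.59,"z":0,"rx":0,"ry":0,"rz":0}
    - {"x":0.97,"y":-0.59,"z":0,"rx":0,"ry":0,"rz":0}
    - {"x":0.97,"y":-0.59,"z":0,"rx":0,"ry":0,"rz":0}
    - {"x":0.97,"y":-0.59,"z":0,"rx":0,"ry":0,"rz":0}
    - {"x":0.97,"y":-0.59,"z":0,"rx":0,"ry":0,"rz":0}
    - {"x":0,"y":0,"z":0,"rx":0,"ry":0,"rz":0}
  fingers: 0.4

```text
clock: 15.5
tool_pos: [0.6947, -0.113, 0.1965]
orientation: [-180.0, -0.0, -108.8]
force: [-0.7, 0.2, 1.0]
opening: 0.0612
gripper_force: 0.0
```

```bash
cat >>h.py <<'E'
def shot(name,save):
    np.set_printoptions(precision=4,suppress=True)
    o=ctrl.get_obs(); c=cal(name); im=cams.snapshot(name); cv2.imwrite(f"pics/{save}.png",im)
    print(o["clock"],o["tool_pos"],o["orientation"]); return c,im
E
python3 - <<'E'
from h import *
c,im=shot("wrist","w4")
print(c["position"],c["rotation"]); print(proj(c,[(.696,-.112,.048),(.696,-.112,0)]))
E
```

```text
15.5 [ 0.6947 -0.113   0.1965] [-179.9928   -0.0087 -108.8139]
[ 0.6674 -0.1905  0.3548] [-17.5217   0.066  161.2123]
[[316.7401 189.4129]
 [316.9833 177.5401]]
```

View pics/w4.png

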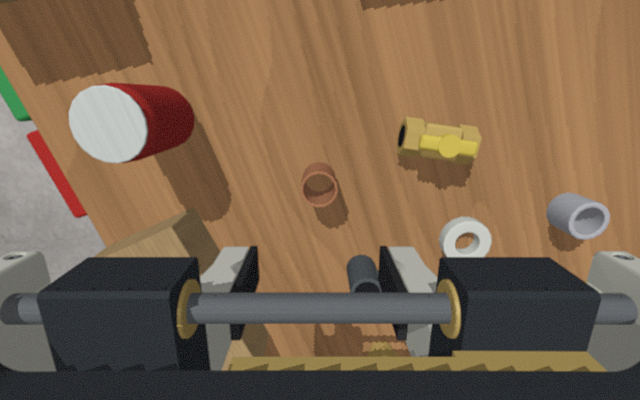

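Copper coupling's top rim is centred at about (320,188), radius 18 px; the tee's side is at (364,272).

```bash
python3 - <<'E'
from h import *
np.set_printoptions(precision=4,suppress=True)
c=cal("wrist"); T=cal("top"); S=cal("scene")
print(plane(c,[(320,188),(302,188),(338,188)],.048))
print(tri(c,(320,188),T,(357.9,138.5)),tri(c,(320,188),S,(347,250.5)))
E
```

```text
[[ 0.6926 -0.1112  0.048 ]
 [ 0.7084 -0.1166  0.048 ]
 [ 0.6768 -0.1059  0.048 ]]
[ 0.6919 -0.1108  0.0446] [ 0.6931 -0.1098  0.0434]
```

Emit:
play_rows:
  motion:
    - {"x":-0.04,"y":0.1,"z":0.9,"rx":0,"ry":0,"rz":0}
    - {"x":0,"y":0,"z":0.9,"rx":0,"ry":0,"rz":0}
    - {"x":0,"y":0,"z":0.9,"rx":0,"ry":0,"rz":0}
    - {"x":0,"y":0,"z":0.9,"rx":0,"ry":0,"rz":0}
    - {"x":0,"y":0,"z":0.9,"rx":0,"ry":0,"rz":0}
    - {"x":0,"y":0,"z":0.9,"rx":0,"ry":0,"rz":0}
    - {"x":0,"y":0,"z":0.9,"rx":0,"ry":0,"rz":0}
    - {"x":0,"y":0,"z":0.5,"rx":0,"ry":0,"rz":0}
    - {"x":0,"y":0,"z":0.35,"rx":0,"ry":0,"rz":0}
    - {"x":0,"y":0,"z":0.2,"rx":0,"ry":0,"rz":0}
    - {"x":0,"y":0,"z":0,"rx":0,"ry":0,"rz":0}

```text
clock: 16.92
tool_pos: [0.6927, -0.1094, 0.0127]
orientation: [-180.0, 0.0, -108.7]
force: [-0.5, -0.5, 0.4]
opening: 0.0613
gripper_force: 0.0
```

Emit:
play_rows:
  motion:
    - {"x":0,"y":0,"z":0,"rx":0,"ry":0,"rz":0}
    - {"x":0,"y":0,"z":0,"rx":0,"ry":0,"rz":0}
    - {"x":0,"y":0,"z":0,"rx":0,"ry":0,"rz":0}
    - {"x":0,"y":0,"z":0,"rx":0,"ry":0,"rz":0}
    - {"x":0,"y":0,"z":0,"rx":0,"ry":0,"rz":0}
  fingers: -1

```text
clock: 17.55
tool_pos: [0.693, -0.1095, 0.013]
orientation: [-179.9, 0.0, -108.7]
force: [1.0, 0.0, 2.9]
opening: 0.0348
gripper_force: 30.0
```

Emit:
play_rows:
  motion:
    - {"x":0,"y":0,"z":-0.6,"rx":0,"ry":0,"rz":0}
    - {"x":0,"y":0,"z":-1,"rx":0,"ry":0,"rz":0}
    - {"x":0,"y":0,"z":-1,"rx":0,"ry":0,"rz":0}
    - {"x":0,"y":0,"z":-1,"rx":0,"ry":0,"rz":0}
    - {"x":-1,"y":0.73,"z":-0.9,"rx":0,"ry":0,"rz":0}
    - {"x":-1,"y":0.73,"z":0,"rx":0,"ry":0,"rz":0}
    - {"x":-1,"y":0.73,"z":0,"rx":0,"ry":0,"rz":0}
    - {"x":-1,"y":0.73,"z":0,"rx":0,"ry":0,"rz":0}
    - {"x":-1,"y":0.73,"z":0,"rx":0,"ry":0,"rz":0}
    - {"x":-1,"y":0.73,"z":0,"rx":0,"ry":0,"rz":0}
    - {"x":-1,"y":0.73,"z":0,"rx":0,"ry":0,"rz":0}
    - {"x":-1,"y":0.73,"z":0,"rx":0,"ry":0,"rz":0}
    - {"x":-1,"y":0.73,"z":0,"rx":0,"ry":0,"rz":0}
    - {"x":-1,"y":0.73,"z":0,"rx":0,"ry":0,"rz":0}
    - {"x":-1,"y":0.73,"z":0,"rx":0,"ry":0,"rz":0}
    - {"x":-1,"y":0.73,"z":0,"rx":0,"ry":0,"rz":0}
    - {"x":-1,"y":0.73,"z":0,"rx":0,"ry":0,"rz":0}
    - {"x":-1,"y":0.73,"z":0,"rx":0,"ry":0,"rz":0}
    - {"x":-1,"y":0.73,"z":0,"rx":0,"ry":0,"rz":0}
    - {"x":-1,"y":0.73,"z":0,"rx":0,"ry":0,"rz":0}

```text
clock: 20.05
tool_pos: [0.5435, 0.3639, 0.1258]
orientation: [180.0, 0.0, -108.7]
force: [-0.5, -0.2, -1.2]
opening: 0.0347
gripper_force: 30.0
```

Emit:
play_rows:
  motion:
    - {"x":-0.12,"y":0,"z":0,"rx":0,"ry":0,"rz":0}
    - {"x":0,"y":0,"z":0,"rx":0,"ry":0,"rz":0}
    - {"x":0,"y":0,"z":0.9,"rx":0,"ry":0,"rz":0}
    - {"x":0,"y":0,"z":0.9,"rx":0,"ry":0,"rz":0}
    - {"x":0,"y":0,"z":0.9,"rx":0,"ry":0,"rz":0}
    - {"x":0,"y":0,"z":0.9,"rx":0,"ry":0,"rz":0}
    - {"x":0,"y":0,"z":0.4,"rx":0,"ry":0,"rz":0}
    - {"x":0,"y":0,"z":0,"rx":0,"ry":0,"rz":0}
    - {"x":0,"y":0,"z":0,"rx":0,"ry":0,"rz":0}

```text
clock: 21.18
tool_pos: [0.5457, 0.3661, 0.0261]
orientation: [-180.0, 0.1, -108.7]
force: [-0.3, -0.2, -1.1]
opening: 0.035
gripper_force: 30.0
```

Emit:
play_rows:
  motion:
    - {"x":0,"y":0,"z":0.2,"rx":0,"ry":0,"rz":0}
    - {"x":0,"y":0,"z":0.1,"rx":0,"ry":0,"rz":0}
    - {"x":0,"y":0,"z":0.06,"rx":0,"ry":0,"rz":0}
    - {"x":0,"y":0,"z":0,"rx":0,"ry":0,"rz":0}

```text
clock: 21.68
tool_pos: [0.545, 0.3659, 0.0169]
orientation: [-180.0, 0.0, -108.7]
force: [-2.6, -1.0, 5.7]
opening: 0.0345
gripper_force: 30.0
```

Emit:
play_rows:
  motion:
    - {"x":0,"y":0,"z":0,"rx":0,"ry":0,"rz":0}
    - {"x":0,"y":0,"z":0,"rx":0,"ry":0,"rz":0}
    - {"x":0,"y":0,"z":0,"rx":0,"ry":0,"rz":0}
    - {"x":0,"y":0,"z":-0.3,"rx":0,"ry":0,"rz":0}
    - {"x":0,"y":0,"z":-0.9,"rx":0,"ry":0,"rz":0}
    - {"x":0,"y":0,"z":-1,"rx":0,"ry":0,"rz":0}
    - {"x":0,"y":0,"z":-1,"rx":0,"ry":0,"rz":-0.9}
    - {"x":0,"y":0,"z":-1,"rx":0,"ry":0,"rz":-1}
    - {"x":0,"y":0,"z":-1,"rx":0,"ry":0,"rz":-1}
    - {"x":0,"y":0,"z":-1,"rx":0,"ry":0,"rz":-1}
    - {"x":0,"y":0,"z":-1,"rx":0,"ry":0,"rz":-1}
    - {"x":0,"y":0,"z":0,"rx":0,"ry":0,"rz":-1}
    - {"x":0,"y":0,"z":0,"rx":0,"ry":0,"rz":-1}
    - {"x":0,"y":0,"z":0,"rx":0,"ry":0,"rz":-1}
    - {"x":0,"y":0,"z":0,"rx":0,"ry":0,"rz":-1}
    - {"x":0,"y":0,"z":0,"rx":0,"ry":0,"rz":-1}
    - {"x":0,"y":0,"z":0,"rx":0,"ry":0,"rz":-1}
    - {"x":0,"y":0,"z":0,"rx":0,"ry":0,"rz":-1}
    - {"x":0,"y":0,"z":0,"rx":0,"ry":0,"rz":-1}
    - {"x":0,"y":0,"z":0,"rx":0,"ry":0,"rz":-1}
  fingers: 0.05

```text
clock: 24.18
tool_pos: [0.545, 0.3658, 0.1966]
orientation: [-180.0, 0.0, -52.9]
force: [0.1, 0.2, 0.5]
opening: 0.046
gripper_force: 0.0
```

Emit:
play_rows:
  motion:
    - {"x":0,"y":0,"z":0,"rx":0,"ry":0,"rz":-1}
    - {"x":0,"y":0,"z":0,"rx":0,"ry":0,"rz":-1}
    - {"x":0,"y":0,"z":0,"rx":0,"ry":0,"rz":-1}
    - {"x":0,"y":0,"z":0,"rx":0,"ry":0,"rz":-1}
    - {"x":0,"y":0,"z":0,"rx":0,"ry":0,"rz":-1}
    - {"x":0,"y":0,"z":0,"rx":0,"ry":0,"rz":-1}
    - {"x":0,"y":0,"z":0,"rx":0,"ry":0,"rz":-1}
    - {"x":0,"y":0,"z":0,"rx":0,"ry":0,"rz":-0.7}
  fingers: 0.4

```text
clock: 25.18
tool_pos: [0.545, 0.3658, 0.1966]
orientation: [-180.0, -0.0, -22.2]
force: [0.6, 0.1, -0.8]
opening: 0.0615
gripper_force: 0.0
```

Emit:
play_rows:
  motion:
    - {"x":0.88,"y":0.95,"z":0,"rx":0,"ry":0,"rz":0}
    - {"x":0.88,"y":0.95,"z":0,"rx":0,"ry":0,"rz":0}
    - {"x":0.88,"y":0.95,"z":0,"rx":0,"ry":0,"rz":0}
    - {"x":0.88,"y":0.95,"z":0,"rx":0,"ry":0,"rz":0}
    - {"x":0.88,"y":0.95,"z":0,"rx":0,"ry":0,"rz":0}
    - {"x":0.88,"y":0.95,"z":0,"rx":0,"ry":0,"rz":0}
    - {"x":0.88,"y":0.95,"z":0,"rx":0,"ry":0,"rz":0}
    - {"x":0.88,"y":0.95,"z":0,"rx":0,"ry":0,"rz":0}
    - {"x":0.88,"y":0.95,"z":0,"rx":0,"ry":0,"rz":0}
    - {"x":0.88,"y":0.95,"z":0,"rx":0,"ry":0,"rz":0}
    - {"x":0.88,"y":0.95,"z":0,"rx":0,"ry":0,"rz":0}
    - {"x":0.88,"y":0.95,"z":0,"rx":0,"ry":0,"rz":0}
    - {"x":0,"y":0,"z":0,"rx":0,"ry":0,"rz":0}
    - {"x":0,"y":0,"z":0,"rx":0,"ry":0,"rz":0}

```text
clock: 26.92
tool_pos: [0.6811, 0.0021, 0.1963]
orientation: [-180.0, -0.0, -22.3]
force: [0.2, 0.2, -0.3]
opening: 0.0613
gripper_force: 0.0
```

```bash
python3 - <<'E'
from h import *
c,im=shot("wrist","w5"); print(c["position"],c["rotation"])
H=cv2.cvtColor(im,cv2.COLOR_BGR2HSV); m=((H[...,2]<75)*255).astype(np.uint8); 
cv2.imwrite("pics/w5c.png",cv2.resize(im[100:270,200:440],None,fx=3,fy=3,interpolation=cv2.INTER_CUBIC))
print(proj(c,[(.683,.003,.054)]))
E
```

```text
26.925 [0.6811 0.0021 0.1963] [-179.9904   -0.0005  -22.3094]
[ 0.7561 -0.0289  0.3546] [ -17.4688    0.0171 -112.282 ]
[[316.3443 187.5337]]
```

View pics/w5c.png

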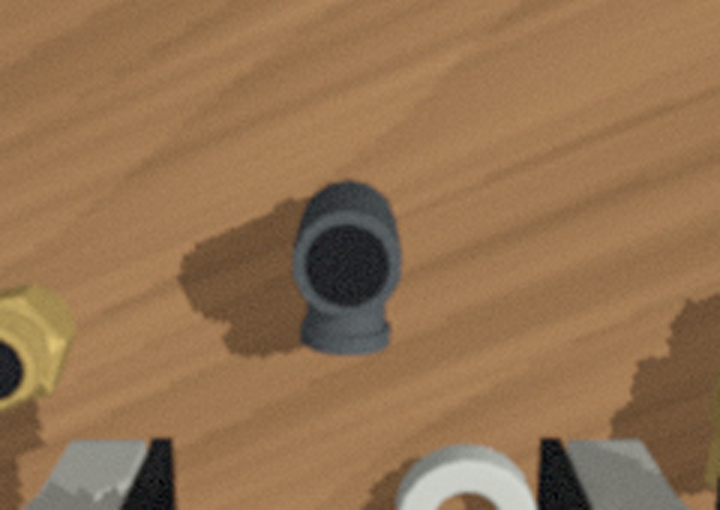

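The tee's run top is at (316,188), with its branch pointing straight down the picture, in line with the tool.

Emit:
play_rows:
  motion:
    - {"x":0.06,"y":-0.08,"z":0.9,"rx":0,"ry":0,"rz":0}
    - {"x":0,"y":0,"z":0.9,"rx":0,"ry":0,"rz":0}
    - {"x":0,"y":0,"z":0.9,"rx":0,"ry":0,"rz":0}
    - {"x":0,"y":0,"z":0.9,"rx":0,"ry":0,"rz":0}
    - {"x":0,"y":0,"z":0.9,"rx":0,"ry":0,"rz":0}
    - {"x":0,"y":0,"z":0.9,"rx":0,"ry":0,"rz":0}
    - {"x":0,"y":0,"z":0.9,"rx":0,"ry":0,"rz":0}
    - {"x":0,"y":0,"z":0.5,"rx":0,"ry":0,"rz":0}
    - {"x":0,"y":0,"z":0.35,"rx":0,"ry":0,"rz":0}
    - {"x":0,"y":0,"z":0.19,"rx":0,"ry":0,"rz":0}
    - {"x":0,"y":0,"z":0,"rx":0,"ry":0,"rz":0}

```text
clock: 28.35
tool_pos: [0.6835, 0.0034, 0.0127]
orientation: [-180.0, -0.0, -22.3]
force: [-0.2, -0.4, 0.5]
opening: 0.0614
gripper_force: 0.0
```

Emit:
play_rows:
  motion:
    - {"x":0,"y":0,"z":0,"rx":0,"ry":0,"rz":0}
    - {"x":0,"y":0,"z":0,"rx":0,"ry":0,"rz":0}
    - {"x":0,"y":0,"z":0,"rx":0,"ry":0,"rz":0}
    - {"x":0,"y":0,"z":0,"rx":0,"ry":0,"rz":0}
    - {"x":0,"y":0,"z":0,"rx":0,"ry":0,"rz":0}
  fingers: -1

```text
clock: 28.98
tool_pos: [0.6837, 0.0035, 0.0129]
orientation: [-180.0, -0.0, -22.3]
force: [-0.2, 1.2, 2.4]
opening: 0.0337
gripper_force: 30.0
```

Emit:
play_rows:
  motion:
    - {"x":0,"y":0,"z":-0.6,"rx":0,"ry":0,"rz":0}
    - {"x":0,"y":0,"z":-1,"rx":0,"ry":0,"rz":0}
    - {"x":0,"y":0,"z":-1,"rx":0,"ry":0,"rz":0}
    - {"x":0,"y":0,"z":-1,"rx":0,"ry":0,"rz":0}
    - {"x":0,"y":0,"z":-0.9,"rx":0,"ry":0,"rz":-0.93}
    - {"x":-0.94,"y":-0.9,"z":0,"rx":0,"ry":0,"rz":0}
    - {"x":-0.94,"y":-0.9,"z":0,"rx":0,"ry":0,"rz":0}
    - {"x":-0.94,"y":-0.9,"z":0,"rx":0,"ry":0,"rz":0}
    - {"x":-0.94,"y":-0.9,"z":0,"rx":0,"ry":0,"rz":0}
    - {"x":-0.94,"y":-0.9,"z":0,"rx":0,"ry":0,"rz":0}
    - {"x":-0.94,"y":-0.9,"z":0,"rx":0,"ry":0,"rz":0}
    - {"x":-0.94,"y":-0.9,"z":0,"rx":0,"ry":0,"rz":0}
    - {"x":-0.94,"y":-0.9,"z":0,"rx":0,"ry":0,"rz":0}
    - {"x":-0.94,"y":-0.9,"z":0,"rx":0,"ry":0,"rz":0}
    - {"x":-0.94,"y":-0.9,"z":0,"rx":0,"ry":0,"rz":0}
    - {"x":0,"y":0,"z":0,"rx":0,"ry":0,"rz":0}
    - {"x":0,"y":0,"z":0,"rx":0,"ry":0,"rz":0}

```text
clock: 31.1
tool_pos: [0.5322, 0.2912, 0.1255]
orientation: [180.0, -0.0, -18.5]
force: [-0.5, 0.6, -1.6]
opening: 0.0335
gripper_force: 30.0
```

Emit:
play_rows:
  motion:
    - {"x":0,"y":0,"z":0.9,"rx":0,"ry":0,"rz":0}
    - {"x":0,"y":0,"z":0.9,"rx":0,"ry":0,"rz":0}
    - {"x":0,"y":0,"z":0.9,"rx":0,"ry":0,"rz":0}
    - {"x":0,"y":0,"z":0.9,"rx":0,"ry":0,"rz":0}
    - {"x":0,"y":0,"z":0.4,"rx":0,"ry":0,"rz":0}
    - {"x":0,"y":0,"z":0,"rx":0,"ry":0,"rz":0}
    - {"x":0,"y":0,"z":0,"rx":0,"ry":0,"rz":0}

```text
clock: 31.98
tool_pos: [0.5329, 0.2917, 0.026]
orientation: [-179.9, -0.0, -18.6]
force: [0.2, 0.6, -1.1]
opening: 0.0338
gripper_force: 30.0
```

Emit:
play_rows:
  motion:
    - {"x":0,"y":0,"z":0.2,"rx":0,"ry":0,"rz":0}
    - {"x":0,"y":0,"z":0.1,"rx":0,"ry":0,"rz":0}
    - {"x":0,"y":0,"z":0.06,"rx":0,"ry":0,"rz":0}
    - {"x":0,"y":0,"z":0,"rx":0,"ry":0,"rz":0}

```text
clock: 32.48
tool_pos: [0.5322, 0.2915, 0.0168]
orientation: [180.0, -0.0, -18.5]
force: [-2.2, -0.2, 5.4]
opening: 0.0332
gripper_force: 30.0
```

Emit:
play_rows:
  motion:
    - {"x":0,"y":0,"z":0,"rx":0,"ry":0,"rz":0}
    - {"x":0,"y":0,"z":0,"rx":0,"ry":0,"rz":0}
    - {"x":0,"y":0,"z":0,"rx":0,"ry":0,"rz":0}
    - {"x":0,"y":0,"z":-0.3,"rx":0,"ry":0,"rz":0}
    - {"x":0,"y":0,"z":-0.9,"rx":0,"ry":0,"rz":0}
    - {"x":0,"y":0,"z":-1,"rx":0,"ry":0,"rz":0}
    - {"x":0,"y":0,"z":-1,"rx":0,"ry":0,"rz":-1}
    - {"x":0,"y":0,"z":-1,"rx":0,"ry":0,"rz":-1}
    - {"x":0,"y":0,"z":-1,"rx":0,"ry":0,"rz":-1}
    - {"x":0,"y":0,"z":-1,"rx":0,"ry":0,"rz":-1}
    - {"x":0,"y":0,"z":-1,"rx":0,"ry":0,"rz":-1}
    - {"x":0,"y":0,"z":0,"rx":0,"ry":0,"rz":-1}
    - {"x":0,"y":0,"z":0,"rx":0,"ry":0,"rz":-1}
    - {"x":0,"y":0,"z":0,"rx":0,"ry":0,"rz":-1}
    - {"x":0,"y":0,"z":0,"rx":0,"ry":0,"rz":-0.2}
  fingers: 0.03

```text
clock: 34.35
tool_pos: [0.5323, 0.2914, 0.1965]
orientation: [-180.0, -0.0, 14.3]
force: [-0.7, -0.7, -0.6]
opening: 0.045
gripper_force: 0.0
```

Emit:
play_rows:
  motion:
    - {"x":-0.7,"y":0.84,"z":0,"rx":0,"ry":0,"rz":0}
    - {"x":-0.7,"y":0.84,"z":0,"rx":0,"ry":0,"rz":0}
    - {"x":-0.7,"y":0.84,"z":0,"rx":0,"ry":0,"rz":0}
    - {"x":-0.7,"y":0.84,"z":0,"rx":0,"ry":0,"rz":0}
    - {"x":-0.7,"y":0.84,"z":0,"rx":0,"ry":0,"rz":0}
    - {"x":-0.7,"y":0.84,"z":0,"rx":0,"ry":0,"rz":0}
    - {"x":-0.7,"y":0.84,"z":0,"rx":0,"ry":0,"rz":0}
    - {"x":0,"y":0,"z":0,"rx":0,"ry":0,"rz":0}
    - {"x":0,"y":0,"z":0,"rx":0,"ry":0,"rz":0}
  fingers: 0.4

```text
clock: 35.48
tool_pos: [0.4499, 0.1186, 0.1964]
orientation: [-180.0, -0.0, 14.2]
force: [-1.0, 0.2, 0.6]
opening: 0.0614
gripper_force: 0.0
```

```bash
python3 - <<'E'
from h import *
c,im=shot("wrist","w6")
T=cal("top"); S=cal("scene")
for b in blobs(mask(im,"blue"),200):
    print(cen(b),cv2.contourArea(b),pca(c,b,.051),tri(c,cen(b),T,(263.94,238.49)),tri(c,cen(b),S,(324.5,165.55)))
t,it=shot("top","top1")
cv2.imwrite("pics/top1c.png",cv2.resize(it[140:250,140:260],None,fx=4,fy=4,interpolation=cv2.INTER_CUBIC))
E
```

```text
35.475 [0.4499 0.1186 0.1964] [-179.986    -0.0441   14.2067]
[316.2328 187.136 ] 681.5 (array([450.3, 120.8]), np.float64(13.8), array([13.4,  4. ])) [0.4497 0.1204 0.0474] [0.4488 0.1205 0.0442]
35.525 [0.45   0.1189 0.1963] [-179.9932   -0.0323   14.2296]
```

View pics/top1c.png

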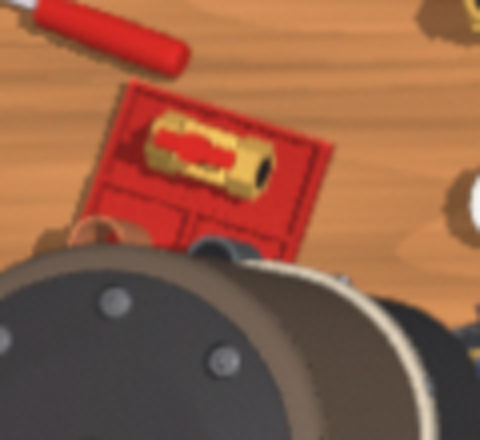

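The red valve lies in the long compartment; copper (105,235) and tee (225,245) stand in their squares, partly hidden by the arm.

Emit:
play_rows:
  motion:
    - {"x":0.02,"y":-0.07,"z":0.9,"rx":0,"ry":0,"rz":0.05}
    - {"x":0,"y":0,"z":0.9,"rx":0,"ry":0,"rz":0}
    - {"x":0,"y":0,"z":0.9,"rx":0,"ry":0,"rz":0}
    - {"x":0,"y":0,"z":0.9,"rx":0,"ry":0,"rz":0}
    - {"x":0,"y":0,"z":0.9,"rx":0,"ry":0,"rz":0}
    - {"x":0,"y":0,"z":0.9,"rx":0,"ry":0,"rz":0}
    - {"x":0,"y":0,"z":0.9,"rx":0,"ry":0,"rz":0}
    - {"x":0,"y":0,"z":0.5,"rx":0,"ry":0,"rz":0}
    - {"x":0,"y":0,"z":0.35,"rx":0,"ry":0,"rz":0}
    - {"x":0,"y":0,"z":0.19,"rx":0,"ry":0,"rz":0}
    - {"x":0,"y":0,"z":0,"rx":0,"ry":0,"rz":0}

```text
clock: 36.95
tool_pos: [0.4499, 0.1207, 0.0126]
orientation: [180.0, -0.0, 14.0]
force: [0.5, -0.2, 0.2]
opening: 0.0612
gripper_force: 0.0
```

Emit:
play_rows:
  motion:
    - {"x":0,"y":0,"z":0,"rx":0,"ry":0,"rz":0}
    - {"x":0,"y":0,"z":0,"rx":0,"ry":0,"rz":0}
    - {"x":0,"y":0,"z":0,"rx":0,"ry":0,"rz":0}
    - {"x":0,"y":0,"z":0,"rx":0,"ry":0,"rz":0}
    - {"x":0,"y":0,"z":0,"rx":0,"ry":0,"rz":0}
  fingers: -1

```text
clock: 37.58
tool_pos: [0.4498, 0.1207, 0.0128]
orientation: [-180.0, -0.0, 14.0]
force: [-1.0, -1.4, 4.4]
opening: 0.0318
gripper_force: 30.0
```

Emit:
play_rows:
  motion:
    - {"x":0,"y":0,"z":-0.6,"rx":0,"ry":0,"rz":0}
    - {"x":0,"y":0,"z":-0.8,"rx":0,"ry":0,"rz":0}
    - {"x":0,"y":0,"z":-0.8,"rx":0,"ry":0,"rz":1}
    - {"x":0,"y":0,"z":-0.8,"rx":0,"ry":0,"rz":1}
    - {"x":0,"y":0,"z":-0.8,"rx":0,"ry":0,"rz":1}
    - {"x":0,"y":0,"z":-0.8,"rx":0,"ry":0,"rz":1}
    - {"x":0,"y":0,"z":-0.8,"rx":0,"ry":0,"rz":1}
    - {"x":0,"y":0,"z":-0.8,"rx":0,"ry":0,"rz":1}
    - {"x":0,"y":0,"z":-0.8,"rx":0,"ry":0,"rz":1}
    - {"x":0,"y":0,"z":-0.5,"rx":0,"ry":0,"rz":1}
    - {"x":0,"y":0,"z":0,"rx":0,"ry":0,"rz":1}
    - {"x":0,"y":0,"z":0,"rx":0,"ry":0,"rz":1}
    - {"x":0,"y":0,"z":0,"rx":0,"ry":0,"rz":1}
    - {"x":0,"y":0,"z":0,"rx":0,"ry":0,"rz":1}
    - {"x":0,"y":0,"z":0,"rx":0,"ry":0,"rz":1}
    - {"x":0,"y":0,"z":0,"rx":0,"ry":0,"rz":1}
    - {"x":0,"y":0,"z":0,"rx":0,"ry":0,"rz":1}
    - {"x":0,"y":0,"z":0,"rx":0,"ry":0,"rz":1}
    - {"x":0,"y":0,"z":0,"rx":0,"ry":0,"rz":1}
    - {"x":0,"y":0,"z":0,"rx":0,"ry":0,"rz":1}

```text
clock: 40.08
tool_pos: [0.4492, 0.1205, 0.1995]
orientation: [179.9, 0.0, -58.1]
force: [-0.0, 0.3, -3.1]
opening: 0.0321
gripper_force: 30.0
```

Emit:
play_rows:
  motion:
    - {"x":0,"y":0,"z":0,"rx":0,"ry":0,"rz":1}
    - {"x":0,"y":0,"z":0,"rx":0,"ry":0,"rz":1}
    - {"x":0,"y":0,"z":0,"rx":0,"ry":0,"rz":1}
    - {"x":0,"y":0,"z":0,"rx":0,"ry":0,"rz":1}
    - {"x":0,"y":0,"z":0,"rx":0,"ry":0,"rz":1}
    - {"x":0,"y":0,"z":0,"rx":0,"ry":0,"rz":1}
    - {"x":0,"y":0,"z":0,"rx":0,"ry":0,"rz":1}
    - {"x":0,"y":0,"z":0,"rx":0,"ry":0,"rz":1}
    - {"x":0,"y":0,"z":0,"rx":0,"ry":0,"rz":1}
    - {"x":0,"y":0,"z":0,"rx":0,"ry":0,"rz":1}
    - {"x":0,"y":0,"z":0,"rx":0,"ry":0,"rz":1}
    - {"x":0,"y":0,"z":0,"rx":0,"ry":0,"rz":0.15}

```text
clock: 41.58
tool_pos: [0.4494, 0.1205, 0.1996]
orientation: [180.0, -0.0, -102.6]
force: [-1.8, -0.6, -2.8]
opening: 0.0317
gripper_force: 30.0
```

Emit:
play_rows:
  motion:
    - {"x":1,"y":-0.63,"z":0,"rx":0,"ry":0,"rz":0}
    - {"x":1,"y":-0.63,"z":0,"rx":0,"ry":0,"rz":0}
    - {"x":1,"y":-0.63,"z":0,"rx":0,"ry":0,"rz":0}
    - {"x":1,"y":-0.63,"z":0,"rx":0,"ry":0,"rz":0}
    - {"x":1,"y":-0.63,"z":0,"rx":0,"ry":0,"rz":0}
    - {"x":1,"y":-0.63,"z":0,"rx":0,"ry":0,"rz":0}
    - {"x":1,"y":-0.63,"z":0,"rx":0,"ry":0,"rz":0}
    - {"x":1,"y":-0.63,"z":0,"rx":0,"ry":0,"rz":0}
    - {"x":1,"y":-0.63,"z":0,"rx":0,"ry":0,"rz":0}
    - {"x":1,"y":-0.63,"z":0,"rx":0,"ry":0,"rz":0}
    - {"x":1,"y":-0.63,"z":0,"rx":0,"ry":0,"rz":0}
    - {"x":1,"y":-0.63,"z":0,"rx":0,"ry":0,"rz":0}
    - {"x":1,"y":-0.63,"z":0,"rx":0,"ry":0,"rz":0}
    - {"x":0,"y":0,"z":0,"rx":0,"ry":0,"rz":0}
    - {"x":0,"y":0,"z":0,"rx":0,"ry":0,"rz":0}

```text
clock: 43.45
tool_pos: [0.5785, -0.2409, 0.1995]
orientation: [179.9, 0.0, -102.5]
force: [0.2, -0.1, -1.4]
opening: 0.0322
gripper_force: 30.0
```

```bash
python3 - <<'E'
from h import *
c,im=shot("wrist","w7")
for b in blobs(mask(im,"blue"),3000):
    print(cen(b),cv2.contourArea(b),[rect(c,b.reshape(-1,2),z) for z in(.007,.014)])
E
```

```text
43.45 [ 0.5785 -0.2409  0.1995] [ 179.935     0.0113 -102.5489]
[354.3623  88.9571] 20278.0 [(525.8729248046875, -312.8770751953125, 137.90719604492188, 135.12973022460938, 77.45990753173828), (526.5543212890625, -313.0360107421875, 135.15467834472656, 132.43272399902344, 77.45990753173828)]
```

View pics/w7.png

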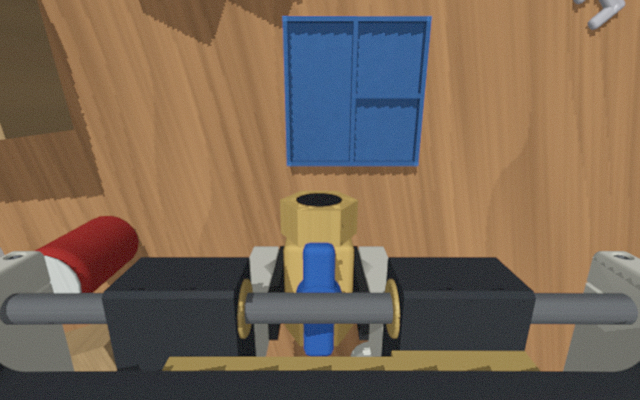

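The blue tray is at (354,89), square to the tool, and the blue valve is held straight.

Emit:
play_rows:
  motion:
    - {"x":0.82,"y":0,"z":0,"rx":0,"ry":0,"rz":0}
    - {"x":0.82,"y":0,"z":0,"rx":0,"ry":0,"rz":0}
    - {"x":0.82,"y":0,"z":0,"rx":0,"ry":0,"rz":0}
    - {"x":0.82,"y":-0.03,"z":0.3,"rx":0,"ry":0,"rz":0}
    - {"x":0,"y":0,"z":0.9,"rx":0,"ry":0,"rz":0}
    - {"x":0,"y":0,"z":0.9,"rx":0,"ry":0,"rz":0}
    - {"x":0,"y":0,"z":0.9,"rx":0,"ry":0,"rz":0}
    - {"x":0,"y":0,"z":0.9,"rx":0,"ry":0,"rz":0}
    - {"x":0,"y":0,"z":0.9,"rx":0,"ry":0,"rz":0}
    - {"x":0,"y":0,"z":0.9,"rx":0,"ry":0,"rz":0}
    - {"x":0,"y":0,"z":0.8,"rx":0,"ry":0,"rz":0}
    - {"x":0,"y":0,"z":0.4,"rx":0,"ry":0,"rz":0}
    - {"x":0,"y":0,"z":0,"rx":0,"ry":0,"rz":0}
    - {"x":0,"y":0,"z":0,"rx":0,"ry":0,"rz":0}

```text
clock: 45.25
tool_pos: [0.5623, -0.3218, 0.0283]
orientation: [-179.9, -0.0, -102.6]
force: [-0.2, -0.6, -1.7]
opening: 0.0318
gripper_force: 30.0
```

Emit:
play_rows:
  motion:
    - {"x":0,"y":0,"z":0.25,"rx":0,"ry":0,"rz":0}
    - {"x":0,"y":0,"z":0.12,"rx":0,"ry":0,"rz":0}
    - {"x":0,"y":0,"z":0.07,"rx":0,"ry":0,"rz":0}
    - {"x":0,"y":0,"z":0,"rx":0,"ry":0,"rz":0}

```text
clock: 45.75
tool_pos: [0.5618, -0.3212, 0.0168]
orientation: [-180.0, -0.0, -102.5]
force: [-0.3, 0.5, 2.1]
opening: 0.032
gripper_force: 30.0
```

Emit:
play_rows:
  motion:
    - {"x":0,"y":0,"z":0,"rx":0,"ry":0,"rz":0}
    - {"x":0,"y":0,"z":0,"rx":0,"ry":0,"rz":0}
    - {"x":0,"y":0,"z":0,"rx":0,"ry":0,"rz":0}
    - {"x":0,"y":0,"z":-0.3,"rx":0,"ry":0,"rz":0}
    - {"x":0,"y":0,"z":-0.9,"rx":0,"ry":0,"rz":0}
    - {"x":0,"y":0,"z":-1,"rx":0,"ry":0,"rz":0}
    - {"x":0,"y":0,"z":-1,"rx":0,"ry":0,"rz":0}
    - {"x":0,"y":0,"z":-1,"rx":0,"ry":0,"rz":0}
    - {"x":0,"y":0,"z":-1,"rx":0,"ry":0,"rz":0}
    - {"x":0,"y":0,"z":-1,"rx":0,"ry":0,"rz":0}
    - {"x":0,"y":0,"z":-1,"rx":0,"ry":0,"rz":0}
  fingers: 0.0

```text
clock: 47.12
tool_pos: [0.5617, -0.3213, 0.1981]
orientation: [-180.0, -0.0, -102.6]
force: [0.4, 0.6, -0.5]
opening: 0.044
gripper_force: 0.0
```

Emit:
play_rows:
  motion:
    - {"x":-0.97,"y":-0.07,"z":0,"rx":0,"ry":0,"rz":0}
    - {"x":-0.97,"y":-0.07,"z":0,"rx":0,"ry":0,"rz":0}
    - {"x":-0.97,"y":-0.07,"z":0,"rx":0,"ry":0,"rz":0}
    - {"x":-0.97,"y":-0.07,"z":0,"rx":0,"ry":0,"rz":0}
    - {"x":-0.97,"y":-0.07,"z":0,"rx":0,"ry":0,"rz":0}
    - {"x":-0.97,"y":-0.07,"z":0,"rx":0,"ry":0,"rz":0}
    - {"x":-0.97,"y":-0.07,"z":0,"rx":0,"ry":0,"rz":0}
    - {"x":-0.97,"y":-0.07,"z":0,"rx":0,"ry":0,"rz":0}
    - {"x":-0.97,"y":-0.07,"z":0,"rx":0,"ry":0,"rz":0}
    - {"x":-0.97,"y":-0.07,"z":0,"rx":0,"ry":0,"rz":0}
    - {"x":-0.97,"y":-0.07,"z":0,"rx":0,"ry":0,"rz":0}
    - {"x":-0.97,"y":-0.07,"z":0,"rx":0,"ry":0,"rz":0}
    - {"x":-0.97,"y":-0.07,"z":0,"rx":0,"ry":0,"rz":0}
    - {"x":-0.97,"y":-0.07,"z":0,"rx":0,"ry":0,"rz":0}
    - {"x":-0.97,"y":-0.07,"z":0,"rx":0,"ry":0,"rz":0}
    - {"x":-0.97,"y":-0.07,"z":0,"rx":0,"ry":0,"rz":0}
    - {"x":-0.97,"y":-0.07,"z":0,"rx":0,"ry":0,"rz":0}
    - {"x":-0.97,"y":-0.07,"z":0,"rx":0,"ry":0,"rz":0}
    - {"x":-0.97,"y":-0.07,"z":0,"rx":0,"ry":0,"rz":0}
    - {"x":0,"y":0,"z":0,"rx":0,"ry":0,"rz":0}
  fingers: 0.4

```text
clock: 49.62
tool_pos: [0.695, 0.1234, 0.1961]
orientation: [180.0, -0.0, -102.5]
force: [-0.2, -0.2, -0.2]
opening: 0.0614
gripper_force: 0.0
```

```bash
python3 - <<'E'
from h import *
c,im=shot("wrist","w8"); print(c["position"],c["rotation"],proj(c,[(.695,.121,.046)]))
cv2.imwrite("pics/w8c.png",cv2.resize(im[150:230,270:370],None,fx=6,fy=6,interpolation=cv2.INTER_CUBIC))
E
```

```text
49.625 [0.695  0.1234 0.1961] [ 179.9868   -0.0053 -102.4665]
[0.6765 0.0435 0.3544] [-17.5184   0.045  167.5606] [[317.0396 185.0006]]
```

View pics/w8c.png

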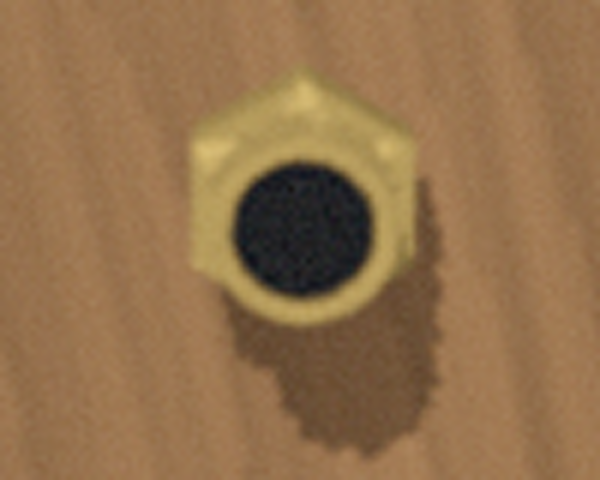

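The nipple's bore is at (320,188), and its left and right flats are already square to the closing direction.

```bash
python3 - <<'E'
from h import *
np.set_printoptions(precision=4,suppress=True)
c=cal("wrist"); print(plane(c,[(320.4,187.8)],.046),tri(c,(320.4,187.8),cal("top"),(263,139.6)),tri(c,(320.4,187.8),cal("scene"),(409.5,198.5)))
E
```

```text
[[0.6922 0.1233 0.046 ]] [0.6919 0.1227 0.0461] [0.6922 0.1247 0.0396]
```

Emit:
play_rows:
  motion:
    - {"x":0.02,"y":0.11,"z":0.9,"rx":0,"ry":0,"rz":0}
    - {"x":0,"y":0,"z":0.9,"rx":0,"ry":0,"rz":0}
    - {"x":0,"y":0,"z":0.9,"rx":0,"ry":0,"rz":0}
    - {"x":0,"y":0,"z":0.9,"rx":0,"ry":0,"rz":0}
    - {"x":0,"y":0,"z":0.9,"rx":0,"ry":0,"rz":0}
    - {"x":0,"y":0,"z":0.9,"rx":0,"ry":0,"rz":0}
    - {"x":0,"y":0,"z":0.9,"rx":0,"ry":0,"rz":0}
    - {"x":0,"y":0,"z":0.5,"rx":0,"ry":0,"rz":0}
    - {"x":0,"y":0,"z":0.35,"rx":0,"ry":0,"rz":0}
    - {"x":0,"y":0,"z":0.18,"rx":0,"ry":0,"rz":0}
    - {"x":0,"y":0,"z":0,"rx":0,"ry":0,"rz":0}

```text
clock: 51.05
tool_pos: [0.6918, 0.1213, 0.0135]
orientation: [-180.0, 0.0, -102.6]
force: [0.9, -0.0, -0.2]
opening: 0.0612
gripper_force: 0.0
```

Emit:
play_rows:
  motion:
    - {"x":0,"y":0,"z":0,"rx":0,"ry":0,"rz":0}
    - {"x":0,"y":0,"z":0,"rx":0,"ry":0,"rz":0}
    - {"x":0,"y":0,"z":0,"rx":0,"ry":0,"rz":0}
    - {"x":0,"y":0,"z":0,"rx":0,"ry":0,"rz":0}
    - {"x":0,"y":0,"z":0,"rx":0,"ry":0,"rz":0}
  fingers: -1

```text
clock: 51.68
tool_pos: [0.6919, 0.1214, 0.0137]
orientation: [-180.0, 0.0, -102.6]
force: [-0.5, 0.4, 2.1]
opening: 0.0358
gripper_force: 30.0
```

Emit:
play_rows:
  motion:
    - {"x":0,"y":0,"z":-0.6,"rx":0,"ry":0,"rz":0}
    - {"x":0,"y":0,"z":-1,"rx":0,"ry":0,"rz":0}
    - {"x":0,"y":0,"z":-1,"rx":0,"ry":0,"rz":0}
    - {"x":0,"y":0,"z":-1,"rx":0,"ry":0,"rz":0}
    - {"x":0,"y":0,"z":-0.9,"rx":0,"ry":0,"rz":0}

```text
clock: 52.3
tool_pos: [0.6916, 0.1212, 0.1275]
orientation: [-180.0, 0.0, -102.6]
force: [0.5, -0.4, -1.1]
opening: 0.0358
gripper_force: 30.0
```

Emit:
play_rows:
  motion:
    - {"x":0.95,"y":0.23,"z":0,"rx":0,"ry":0,"rz":0}
    - {"x":0.95,"y":0.23,"z":0,"rx":0,"ry":0,"rz":0}
    - {"x":0.95,"y":0.23,"z":0,"rx":0,"ry":0,"rz":0}
    - {"x":0.95,"y":0.23,"z":0,"rx":0,"ry":0,"rz":0}
    - {"x":0.95,"y":0.23,"z":0,"rx":0,"ry":0,"rz":0}
    - {"x":0.95,"y":0.23,"z":0,"rx":0,"ry":0,"rz":0}
    - {"x":0.95,"y":0.23,"z":0,"rx":0,"ry":0,"rz":0}
    - {"x":0.95,"y":0.23,"z":0,"rx":0,"ry":0,"rz":0}
    - {"x":0.95,"y":0.23,"z":0,"rx":0,"ry":0,"rz":0}
    - {"x":0.95,"y":0.23,"z":0,"rx":0,"ry":0,"rz":0}
    - {"x":0.95,"y":0.23,"z":0,"rx":0,"ry":0,"rz":0}
    - {"x":0.95,"y":0.23,"z":0,"rx":0,"ry":0,"rz":0}
    - {"x":0.95,"y":0.23,"z":0,"rx":0,"ry":0,"rz":0}
    - {"x":0.95,"y":0.23,"z":0,"rx":0,"ry":0,"rz":0}
    - {"x":0.95,"y":0.23,"z":0,"rx":0,"ry":0,"rz":0}
    - {"x":0.95,"y":0.23,"z":0,"rx":0,"ry":0,"rz":0}
    - {"x":0.95,"y":0.23,"z":0,"rx":0,"ry":0,"rz":0}
    - {"x":0.95,"y":0.23,"z":0,"rx":0,"ry":0,"rz":0}
    - {"x":0,"y":0,"z":0,"rx":0,"ry":0,"rz":0}
    - {"x":0,"y":0,"z":0,"rx":0,"ry":0,"rz":0}

```text
clock: 54.8
tool_pos: [0.4975, -0.2738, 0.1258]
orientation: [-180.0, 0.0, -102.6]
force: [0.5, 0.4, -2.0]
opening: 0.0356
gripper_force: 30.0
```

Emit:
play_rows:
  motion:
    - {"x":0,"y":0,"z":0.9,"rx":0,"ry":0,"rz":0}
    - {"x":0,"y":0,"z":0.9,"rx":0,"ry":0,"rz":0}
    - {"x":0,"y":0,"z":0.9,"rx":0,"ry":0,"rz":0}
    - {"x":0,"y":0,"z":0.9,"rx":0,"ry":0,"rz":0}
    - {"x":0,"y":0,"z":0.4,"rx":0,"ry":0,"rz":0}
    - {"x":0,"y":0,"z":0,"rx":0,"ry":0,"rz":0}
    - {"x":0,"y":0,"z":0,"rx":0,"ry":0,"rz":0}

```text
clock: 55.68
tool_pos: [0.4984, -0.2735, 0.0266]
orientation: [-179.9, -0.0, -102.5]
force: [0.8, 0.9, -1.3]
opening: 0.0358
gripper_force: 30.0
```

Emit:
play_rows:
  motion:
    - {"x":0,"y":0,"z":0.19,"rx":0,"ry":0,"rz":0}
    - {"x":0,"y":0,"z":0.1,"rx":0,"ry":0,"rz":0}
    - {"x":0,"y":0,"z":0.06,"rx":0,"ry":0,"rz":0}
    - {"x":0,"y":0,"z":0,"rx":0,"ry":0,"rz":0}

```text
clock: 56.18
tool_pos: [0.4977, -0.2735, 0.0176]
orientation: [-180.0, -0.0, -102.6]
force: [-1.6, 1.9, 5.0]
opening: 0.036
gripper_force: 30.0
```

Emit:
play_rows:
  motion:
    - {"x":0,"y":0,"z":0,"rx":0,"ry":0,"rz":0}
    - {"x":0,"y":0,"z":0,"rx":0,"ry":0,"rz":0}
    - {"x":0,"y":0,"z":0,"rx":0,"ry":0,"rz":0}
    - {"x":0,"y":0,"z":-0.3,"rx":0,"ry":0,"rz":0}
    - {"x":0,"y":0,"z":-0.9,"rx":0,"ry":0,"rz":0}
    - {"x":0,"y":0,"z":-1,"rx":0,"ry":0,"rz":0}
    - {"x":0,"y":0,"z":-1,"rx":0,"ry":0,"rz":0}
    - {"x":0,"y":0,"z":-1,"rx":0,"ry":0,"rz":0}
    - {"x":0,"y":0,"z":-1,"rx":0,"ry":0,"rz":0}
    - {"x":0,"y":0,"z":-1,"rx":0,"ry":0,"rz":0}
    - {"x":1,"y":0.6,"z":-0.5,"rx":0,"ry":0,"rz":0}
    - {"x":1,"y":0.6,"z":0,"rx":0,"ry":0,"rz":0}
    - {"x":1,"y":0.6,"z":0,"rx":0,"ry":0,"rz":0}
    - {"x":1,"y":0.6,"z":0,"rx":0,"ry":0,"rz":0}
    - {"x":1,"y":0.6,"z":0,"rx":0,"ry":0,"rz":0}
    - {"x":1,"y":0.6,"z":0,"rx":0,"ry":0,"rz":0}
    - {"x":1,"y":0.6,"z":0,"rx":0,"ry":0,"rz":0}
    - {"x":1,"y":0.6,"z":0,"rx":0,"ry":0,"rz":0}
    - {"x":1,"y":0.6,"z":0,"rx":0,"ry":0,"rz":0}
    - {"x":0,"y":0,"z":0,"rx":0,"ry":0,"rz":0}
  fingers: 0.07

```text
clock: 58.68
tool_pos: [0.3157, -0.4646, 0.1849]
orientation: [-180.0, -0.0, -102.7]
force: [-0.3, -0.2, 0.2]
opening: 0.047
gripper_force: 0.0
```

```bash
python3 - <<'E'
from h import *
c,im=shot("top","top2"); o=ctrl.get_obs(); print(o["force"],o["opening"])
cv2.imwrite("pics/top2c.png",cv2.resize(im[110:270,150:480],None,fx=2.4,fy=2.4,interpolation=cv2.INTER_CUBIC))
c,im=shot("scene","scene2")
cv2.imwrite("pics/scene2c.png",cv2.resize(im[120:340,140:460],None,fx=2.4,fy=2.4,interpolation=cv2.INTER_CUBIC))
E
```

```text
58.675 [ 0.3157 -0.4646  0.1849] [-179.9997   -0.0065 -102.6948]
[ 0.1076  0.4759 -0.1278] 0.046896109023509346
58.725 [ 0.3164 -0.4641  0.1849] [-179.9849   -0.0043 -102.6613]
```

View pics/top2c.png

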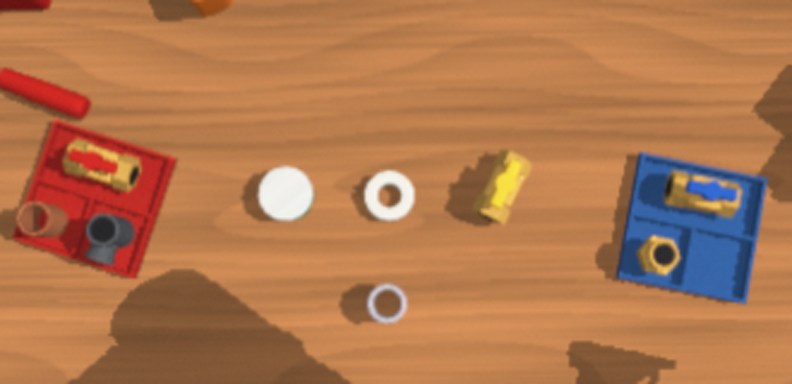

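View pics/scene2c.png

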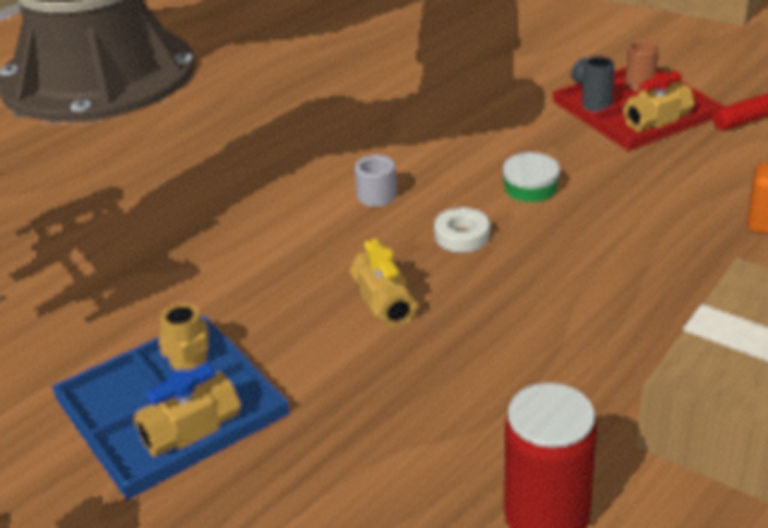

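Both views show every fitting upright in its own compartment, the valves handle up, and the yellow valve and socket in their original places.

```bash
python3 -c "
from plant import workorder
print(workorder.close_job())"
```

```text
the job is handed in; nothing more can be done
None
```

The job is handed in at about 59 s of the 112 s allowed. Both kits are made up, all five fittings look upright or handle up in their compartments in the last pictures, and the yellow valve and steel socket were left where they stood.

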